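# Lay up the serving tray

## Robot

A 7-joint arm with a two-finger parallel gripper is mounted at the origin on a cart in front of the work surface, level with it; the furniture and walls round the work are solid. World frame = base frame: x ahead of the robot, y to its left, z up, the work surface at z = 0. Lengths are in mm, angles in rad, forces in N, time in s.
With the tool pointing down it reaches from about 400 to 875 mm from the base axis. Payload 19.3 kg.
Tool frame: the origin (TCP) lies at the very end of the fingers, on their centre line; the grasp point (between the pads) lies 19 mm behind it; z points along the fingers, y is the line along which they close (so a half turn about z gives the same grasp; the last joint's range is limited). The gripper opens to 85 mm and grips with 20 to 120 N. Pads are 22 mm wide; open, the fingers measure 114 mm over their backs; the gripper's body (76 mm by 85 mm) begins 54 mm behind the grasp point. The pads swing forward as they close: fully open they stand 13 mm farther back than shut.
Start: joints at [-1.208, 0.521, -0.036, 1.599, 0.021, 1.021, -0.113], TCP at [262.151, 567.355, 231.291] pointing down, gripper open.
Joint ranges: [-2.91, 2.91], [-0.3, 2.13], [-1.5, 1.42], [0.17, 2.43], [-1.26, 4.41], [0.16, 1.93], [-2.52, 2.52]. Speed limits (rad/s): [1.89, 1.89, 2.39, 2.39, 3.01, 3.01, 3.01].

## Interface

Orientations are given as a 3x3 rotation matrix whose columns are the frame's x, y, z axes.
In Python, from cell import bot, imaging, workorder gives the robot as it stands.
- The arm moves only by the tool send_rows, never from a script. Its argument "moves" is a list of rows, each an object of numbers: "wx", "wy", "wz": the turn, a rotation vector about the tool's x, y, z in degrees; "x", "y", "z": the shift along the tool's x, y, z in mm; "hand": the closure, from 0 (fully open) to 1 (shut). A call has 1 to 8 rows; each row is the pose to reach, as a shift and turn from the pose commanded when the call began, along the tool's axes at that moment; what a row does not reach only later rows make up. A row lasts 1/8 s, in which the tool goes at most 62.5 mm and 10.7 degrees, less where a joint would pass 70% of its speed; a pose out of reach is approached as far as the arm can. A call with a gripper value outside its range is refused whole. The fingers move at their own pace and stop on an object; the grip force is fixed at half the most. Time passes only in rows, so rows that repeat a pose let the fingers close. It gives the time, the measured TCP pose, the force, the opening and the grip force at its end, in the units of the state.
- bot.state(): the state, without advancing time (a new reading comes with each control period).
- imaging.read_camera(name): name is "scene" or "top" or "wrist"; returns (picture, depth): 420x560x3 uint8, red, green, blue; 420x560 float32, mm along the optical axis (not along the pixel's ray), 0 where there is no reading.
- imaging.camera_model(name): a dict with "fx", "fy", "cx", "cy" (pixels), "rvec" (rotation vector, rad) and "tvec" (3), from world to camera coordinates, as OpenCV has them; the wrist camera has in their place "T_tool_cam" (4x4, takes a point from camera to tool coordinates, whose origin is the TCP and whose axes are the flange's). Camera axes: x right, y down, z forward; pixel columns grow to the right and rows downward; lengths in mm; the calibration is good to about 2 mm. A picture is of the moment at which its call begins: read the wrist's pose just before it. camera_model takes no time and is no camera call.
- workorder.hand_in(): hands the job in; it is judged then, once.
The state is a dict: "clock": time; "q": joint angles; "joint_vel": joint speeds; "effort": joint torques, N m; "tcp_pos": TCP position; "tcp_rot": TCP orientation; "contact_force": force on the tool from outside, world axes, zero at the start; "wrist_torque": the same for the moment, N m; "grip_width": finger opening in mm; "finger_force": force on a finger pad.
Only numpy, scipy, OpenCV 4.12 (cv2) and the standard library are available. Lean on these libraries where they do the work, as an engineer would, in place of code of your own. Each camera call takes 0.05 s, during which the arm holds its last target. There are 200 camera calls.

## Task

Fill the serving tray for the table: stand the pepper mill in the large round well, the salt shaker in the medium round well, the cork in the small round well, and the spice jar from the round slate coaster near the tray in the square well, each upright and resting on the bottom of its well. The two spice jars on the bare worktop stay standing where they are.

Things in the scene. Friction and masses are not known exactly. Their poses are not given: they have to be found in the camera images.
- pepper_mill: Tall turned dark-wood pepper mill with a waist and a small knob on top, 58 mm round at the foot, 150 mm high; its rounded head, from 109 to 139 mm up, is up to 50 mm across and is the best place to grip. Origin at the centre of its underside, z up. Loose.
- salt_shaker: Round glass salt shaker with a domed metal top, 44 mm across, 90 mm high. Origin at the centre of its underside, z up. Loose. The spice jars are of like size, but square with a flat gold cap.
- cork: Plain upright bottle cork, 23 mm across, 38 mm high. Origin at the centre of its underside, z up. Loose. (Room: a wall cabinet with bar handles hangs over the back of the worktop, underside 0.47 m up; its front runs from x = 0.54 at y = 0.35 by 0.61 at y = 0.1 to 0.69 at y = -0.2, handles 45 mm before it at y = 0.2. Raise and cross the arm close to the robot.)
- spice_jar_on_coaster: The jar to fetch: it starts on the round slate coaster (96 mm across, 7 mm thick, fixed), beside the tray; ignore a jar and dark disc far back at the left, out of reach. A square glass spice jar with a flat round gold cap, 42 x 42 x 96 mm; its flat sides look along its x and y; the cap is 41 mm across and takes the top 20 mm. Origin at the centre of its underside, z up. Loose.
- other_jar_a: Look-alike to be left alone: the same kind of jar, standing on the bare worktop. A square glass spice jar with a flat round gold cap, 42 x 42 x 96 mm; its flat sides look along its x and y; the cap is 41 mm across and takes the top 20 mm. Origin at the centre of its underside, z up. Loose.
- other_jar_b: Look-alike to be left alone: the same kind of jar, standing on the bare worktop. A square glass spice jar with a flat round gold cap, 42 x 42 x 96 mm; its flat sides look along its x and y; the cap is 41 mm across and takes the top 20 mm. Origin at the centre of its underside, z up. Loose.
- well_large_round: A plain light-wood block 89 x 89 x 20 mm, one of four set 2 x 2 (90 mm apart) in the dark tray; fixed. Origin at the centre of its underside, 5.5 mm above the worktop; z up, x and y along its sides. In its top, centred, is a flat-bottomed well 14 mm deep (floor 6 mm above the origin, top face 20 mm above it), round, 76 mm across: for the pepper mill.
- well_medium_round: A plain light-wood block 89 x 89 x 20 mm, one of four set 2 x 2 (90 mm apart) in the dark tray; fixed. Origin at the centre of its underside, 5.5 mm above the worktop; z up, x and y along its sides. In its top, centred, is a flat-bottomed well 14 mm deep (floor 6 mm above the origin, top face 20 mm above it), round, 62 mm across: for the salt shaker.
- well_small_round: A plain light-wood block 89 x 89 x 20 mm, one of four set 2 x 2 (90 mm apart) in the dark tray; fixed. Origin at the centre of its underside, 5.5 mm above the worktop; z up, x and y along its sides. In its top, centred, is a flat-bottomed well 14 mm deep (floor 6 mm above the origin, top face 20 mm above it), round, 41 mm across: for the cork.
- well_square: A plain light-wood block 89 x 89 x 20 mm, one of four set 2 x 2 (90 mm apart) in the dark tray; fixed. Origin at the centre of its underside, 5.5 mm above the worktop; z up, x and y along its sides. In its top, centred, is a flat-bottomed well 14 mm deep (floor 6 mm above the origin, top face 20 mm above it), square, 60 x 60 mm, its sides parallel to the block's: for the square spice jar.

How it is judged:
By the outcome, as a careful person would: the job done as asked, in the order asked, and still so for the second after the job is handed in, with the robot touching nothing.
It also fails if it takes over 115 s, if anything falls off the work surface, if the arm or the gripper's body presses on something with over 40 N, if the wrist force passes 120 N, or if a joint passes its speed limit or range.

## Working session

There is one attempt and no reset: what is moved stays moved. The work goes in short steps, Python scripts to look and compute and a tool call to move; the robot and the scene stay as the last step left them, time stands still between calls to the robot, and variables do not carry over. Pictures are saved under pics/ and viewed, at most 14 in all, crops included, and the job is handed in when it is done.

Besides the shell and the picture viewer there is one more tool, called in YAML: its name, and indented under it one key for each argument. send_rows: Moves the arm, as the interface text tells. Its arguments: {"type":"object","properties":{"moves":{"type":"array","items":{"type":"object","properties":{"wx":{"type":"number"},"wy":{"type":"number"},"wz":{"type":"number"},"x":{"type":"number"},"y":{"type":"number"},"z":{"type":"number"},"hand":{"type":"number"}}}}},"required":["moves"]}

```bash
ls; mkdir -p pics
python3 - <<'E'
from cell import bot, imaging
import cv2,numpy as np
s=bot.state(); print(s['clock'],s['tcp_pos'],np.round(s['tcp_rot'],3).tolist(),s['grip_width'])
for n in ("scene","top"):
    p,d=imaging.read_camera(n); np.savez(f'pics/{n}0.npz',p=p,d=d); cv2.imwrite(f'pics/{n}0.png',p[:,:,::-1]); print(n,imaging.camera_model(n),(d>0).mean())
E
```

```text
pics
0.0 [262.04576602 567.05155196 230.76130825] [[-0.908, 0.419, -0.0], [0.419, 0.908, -0.001], [-0.0, -0.001, -1.0]] 85.42320021769545
scene {'fx': 399.65887259084104, 'fy': 399.65887259084104, 'cx': 283.66570410320065, 'cy': 206.23596450584864, 'rvec': array([ 2.25122959, -0.94923202,  0.33547515]), 'tvec': array([-348.59997517,  336.2052558 ,  673.84981652])} 0.9960671768707483
top {'fx': 403.51440389518183, 'fy': 403.51440389518183, 'cx': 280.18892596207644, 'cy': 212.75580847420878, 'rvec': array([ 2.14705413, -2.11592066,  0.2336507 ]), 'tvec': array([ -2.49918912, 528.62796487, 944.52287465])} 0.9959566326530612
```

View pics/scene0.png

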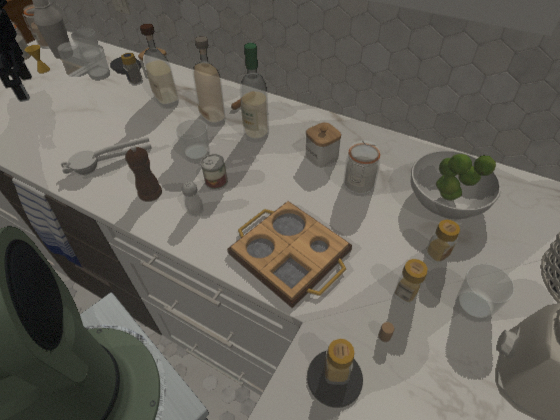

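View pics/top0.png

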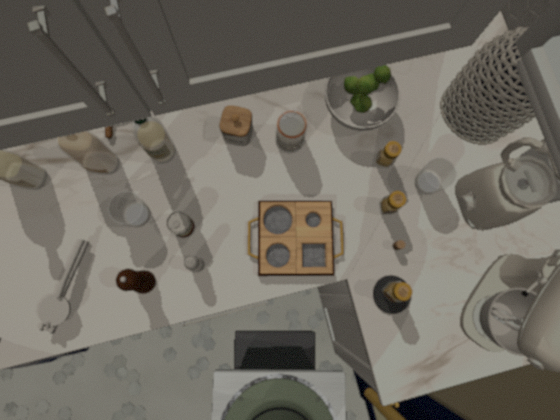

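Scene view: mill (148,170), salt (193,198), tray (290,250), cork (387,331), jar on coaster (340,365). Top view: mill (130,281), salt (192,263), tray (296,238) with wells large (277,219), medium (277,255), small (313,219) and square (314,255), cork (399,245), jar (400,292).

```bash
cat > h.py <<'E'
import numpy as np,cv2
from cell import bot,imaging
def cam(n,st=None):
    m=imaging.camera_model(n); K=np.array([[m['fx'],0,m['cx']],[0,m['fy'],m['cy']],[0,0,1]])
    if 'T_tool_cam' in m:
        T=np.eye(4);T[:3,:3]=st['tcp_rot'];T[:3,3]=st['tcp_pos'];T=T@np.array(m['T_tool_cam']);return K,T[:3,:3],T[:3,3]
    R=cv2.Rodrigues(np.array(m['rvec']))[0].T; return K,R,-R@np.array(m['tvec'])
def ray(c,uv,z):
    K,R,t=c; uv=np.atleast_2d(uv).astype(float); d=(R@np.linalg.inv(K)@np.c_[uv,np.ones(len(uv))].T).T
    return t+d*((z-t[2])/d[:,2])[:,None]
def cloud(c,d):
    K,R,t=c; v,u=np.mgrid[:d.shape[0],:d.shape[1]]
    P=np.stack([(u-K[0,2])/K[0,0]*d,(v-K[1,2])/K[1,1]*d,d],-1); W=P@R.T+t; W[d<=0]=np.nan; return W
E
python3 - <<'E'
from h import *
np.set_printoptions(precision=1,suppress=True)
seeds={'top':dict(mill=(125,280),salt=(190,263),cork=(399,244),jar=(401,291),A=(396,201),B=(392,150)),
'scene':dict(mill=(137,152),salt=(190,186),cork=(387,328),jar=(340,350),A=(415,268),B=(449,228))}
for n in seeds:
    c=cam(n);print(n,c[2]); f=np.load(f'pics/{n}0.npz');W=cloud(c,f['d'])
    print('table z',np.nanmedian(W[150:300,150:260,2]))
    for k,(u,v) in seeds[n].items():
        w=W[v-45:v+45,max(u-45,0):u+45].reshape(-1,3)
        w0=W[v,u]; w=w[(np.hypot(*(w[:,:2]-w0[:2]).T)<38)&(w[:,2]>12)]
        top=np.percentile(w[:,2],98); 
        t=w[w[:,2]>top-6]; (cx,cy),r=cv2.minEnclosingCircle(t[:,:2].astype(np.float32))
        print(k,w0,'top',top,'n',len(t),'mean',t.mean(0),'circ',cx,cy,r)
c=cam('top');f=np.load('pics/top0.npz');W=cloud(c,f['d']);p=f['p']
m=((W[...,2]>20)&(W[...,2]<32)).astype(np.uint8)
m[:, :240]=0;m[:,350:]=0;m[:190]=0;m[285:]=0
hsv=cv2.cvtColor(p,cv2.COLOR_RGB2HSV)
print('light wood hsv',hsv[238,290],hsv[238,262],hsv[255,277])
wood=((hsv[...,1]>90)&(hsv[...,2]>90)).astype(np.uint8)*m
cs,_=cv2.findContours(m,cv2.RETR_CCOMP,cv2.CHAIN_APPROX_NONE)
for q in cs:
    if len(q)>20:
        w=ray(c,q[:,0],25.5)[:,:2].astype(np.float32); print(len(q),cv2.minAreaRect(w),cv2.minEnclosingCircle(w),cv2.boundingRect(q))
cv2.imwrite('pics/crop.png',cv2.resize(p[185:290,235:420,::-1],None,fx=4,fy=4))
E
```

```text
top [ 337.6   29.2 1028. ]
table z -0.6962427282883255
mill [358.  336.9 147.3] top 146.8732129446175 n 28 mean [361.1 340.2 147.3] circ 363.34722900390625 340.49169921875 8.00364875793457
salt [399.9 212.6  87.7] top 89.42239124888813 n 101 mean [402.9 211.8  86.5] circ 402.2994689941406 211.67039489746094 14.575682640075684
cork [ 457.7 -292.5   33.7] top 40.05855135921339 n 61 mean [ 458.  -295.9   37.2] circ 458.40679931640625 -296.04827880859375 11.311249732971191
jar [ 342.3 -269.1  105.5] top 105.43998552180886 n 252 mean [ 342.8 -274.8  102.4] circ 342.6661376953125 -275.27191162109375 20.751056671142578
A [ 553.3 -269.9   95.6] top 98.22430942718407 n 217 mean [ 559.5 -273.9   95.5] circ 559.8184814453125 -274.9284973144531 20.646100997924805
B [ 681.4 -265.8   94.9] top 98.1900953003037 n 200 mean [ 685.8 -268.9   95.5] circ 685.72021484375 -268.9604797363281 20.612234115600586
scene [ 115.7 -395.9  720.1]
table z -1.3340514366066145
mill [364.9 331.2 135.4] top 141.42062685038 n 82 mean [361.  336.3 139.2] circ 361.9690856933594 336.62420654296875 15.075749397277832
salt [
[... 1158 characters left out ...]
 9.185714721679688), (63.08750915527344, 64.27437591552734), 40.8174934387207) ((428.6324768066406, 8.457584381103516), 33.89473342895508) (265, 242, 27, 27)
96 ((430.740234375, -81.00434112548828), (64.67195892333984, 65.4833755493164), 0.7789987325668335) ((429.4026184082031, -80.658203125), 42.821468353271484) (301, 241, 27, 27)
50 ((519.3544311523438, -79.25607299804688), (43.2187614440918, 44.847511291503906), 27.726463317871094) ((520.2158203125, -78.58450317382812), 23.159757614135742) (304, 210, 19, 18)
88 ((517.7315673828125, 11.106788635253906), (76.93928527832031, 78.374755859375), 0.9052538275718689) ((517.4080200195312, 11.320297241210938), 40.744972229003906) (262, 204, 32, 31)
```

View pics/crop.png

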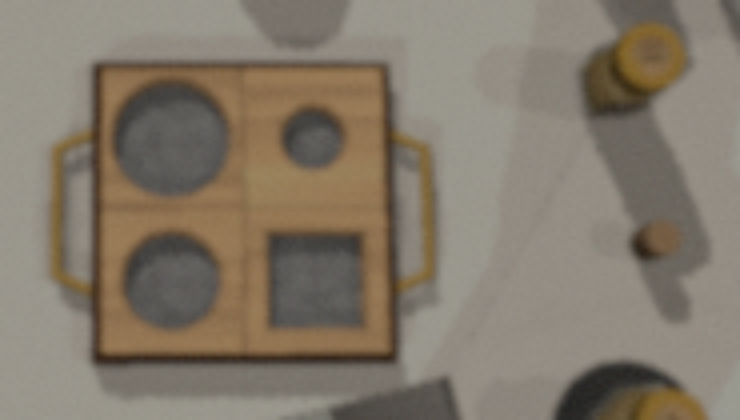

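The crop shows the tray nearly axis-aligned. The large well is at crop (170,138), the medium at (170,280), the small at (312,138) and the square at (316,280). The cork is at (657,238).

```bash
cat >> h.py <<'E'
def rel(*targets):
    """targets: (x,y,z,yaw of tool y axis in deg) -> shift and turn in current tool axes"""
    from scipy.spatial.transform import Rotation as Ro
    s=bot.state(); R=np.array(s['tcp_rot']); p=np.array(s['tcp_pos'])
    print('t',s['clock'],'tcp',p.round(1),'yaw',np.degrees(np.arctan2(R[1,1],R[0,1])).round(1),'w',round(s['grip_width'],1),'f',np.round(s['finger_force'],1),np.round(s['contact_force'],1))
    for t in targets:
        a=np.radians(t[3]); y=np.array([np.cos(a),np.sin(a),0]); z=np.array([0,0,-1.]); 
        G=np.c_[np.cross(y,z),y,z]
        print(t,'shift',(R.T@(np.array(t[:3])-p)).round(1),'turn',Ro.from_matrix(R.T@G).as_rotvec(degrees=True).round(1))
E
python3 - <<'E'
from h import *
print(np.round(imaging.camera_model('wrist')['T_tool_cam'],2))
rel((361.5,338.5,200,65.2),(361.5,338.5,200,45),(361.5,338.5,105,45))
E
```

```text
[[ 0.0000e+00 -9.5000e-01 -3.0000e-01  7.6800e+01]
 [ 1.0000e+00  0.0000e+00  0.0000e+00 -3.0000e-02]
 [ 0.0000e+00 -3.0000e-01  9.5000e-01 -1.4201e+02]
 [ 0.0000e+00  0.0000e+00  0.0000e+00  1.0000e+00]]
t 0.1 tcp [262.  567.1 230.8] yaw 65.2 w 85.2 f 0.0 [ 0.6 -0.8 -0.1]
(361.5, 338.5, 200, 65.2) shift [-186.2 -165.8   31. ] turn [-0.1  0.   0. ]
(361.5, 338.5, 200, 45) shift [-186.2 -165.8   31. ] turn [-0.1  0.  20.2]
(361.5, 338.5, 105, 45) shift [-186.2 -165.7  126. ] turn [-0.1  0.  20.2]
```

send_rows:
  moves:
    - {"x":-50,"y":-40,"z":10,"hand":0}
    - {"x":-95,"y":-83,"z":20}
    - {"x":-140,"y":-125,"z":31}
    - {"x":-186,"y":-166,"z":31}
    - {"x":-186,"y":-166,"z":31}
    - {"x":-186,"y":-166,"z":50}
    - {"x":-186,"y":-166,"z":50}
    - {"x":-186,"y":-166,"z":50}

```text
schema error: expected keys wx, wy, wz, x, y, z, hand
```

Run:
```python
from h import *
rel((361.5,338.5,105,65.2))
p,d=imaging.read_camera('wrist'); cv2.imwrite('pics/w1.png',p[:,:,::-1])
```

```text
t 0.1 tcp [262.  567.1 230.8] yaw 65.2 w 85.2 f 0.0 [ 0.6 -0.8 -0.1]
(361.5, 338.5, 105, 65.2) shift [-186.2 -165.7  126. ] turn [-0.1  0.   0. ]
```

View pics/w1.png

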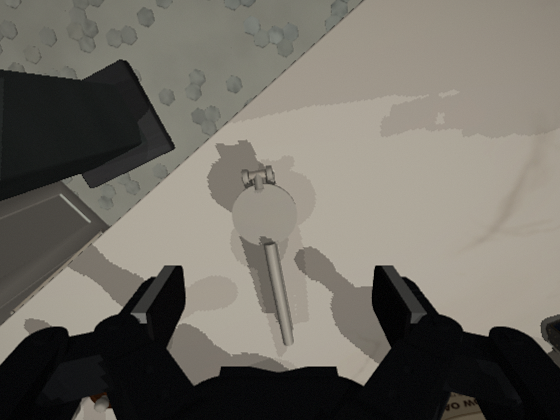

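The arm has not moved because every row needs all seven keys. This picture only shows the fingers at (160,310) and (395,310), with the spoon at (265,215) below.

send_rows:
  moves:
    - {"wx":0,"wy":0,"wz":0,"x":-45,"y":-40,"z":10,"hand":0}
    - {"wx":0,"wy":0,"wz":0,"x":-90,"y":-81,"z":20,"hand":0}
    - {"wx":0,"wy":0,"wz":0,"x":-135,"y":-122,"z":30,"hand":0}
    - {"wx":0,"wy":0,"wz":0,"x":-170,"y":-150,"z":40,"hand":0}
    - {"wx":0,"wy":0,"wz":0,"x":-186,"y":-166,"z":50,"hand":0}
    - {"wx":0,"wy":0,"wz":0,"x":-186,"y":-166,"z":50,"hand":0}
    - {"wx":0,"wy":0,"wz":0,"x":-186,"y":-166,"z":50,"hand":0}

```text
clock: 1.02
tcp_pos: [361.2, 339.3, 181.4]
tcp_rot: [[-0.908, 0.419, -0.0], [0.419, 0.908, 0.0], [0.0, 0.0, -1.0]]
contact_force: [0.7, 0.3, -0.2]
grip_width: 85.5
finger_force: 0.0
```

Run:
```python
from h import *
rel((361.5,338.5,105,65.2))
p,d=imaging.read_camera('wrist'); cv2.imwrite('pics/w2.png',p[:,:,::-1])
c=cam('wrist',bot.state()); W=cloud(c,d); w=W.reshape(-1,3)
w=w[(np.hypot(w[:,0]-361,w[:,1]-338)<50)&(w[:,2]<155)]
for a,b in((143,155),(110,138),(20,40)):
    t=w[(w[:,2]>a)&(w[:,2]<b)]; print(a,len(t),t.mean(0),t.min(0),t.max(0))
```

```text
t 1.025 tcp [361.2 339.3 181.4] yaw 65.2 w 85.5 f 0.0 [ 0.7  0.3 -0.2]
(361.5, 338.5, 105, 65.2) shift [-0.7 -0.7 76.4] turn [ 0. -0.  0.]
143 319 [360.44003267 342.51787328 147.68130606] [355.51805575 336.2026556  143.20420126] [366.75112331 347.87067251 150.05504586]
110 3817 [356.13474294 343.91405247 132.01093877] [336.17378271 317.28715468 116.13558536] [385.16945242 366.53774094 137.99880418]
20 236 [341.98695706 348.48125965  35.4148182 ] [332.55087069 315.42217438  24.67007435] [372.28543107 367.50942282  39.99489374]
```

View pics/w2.png

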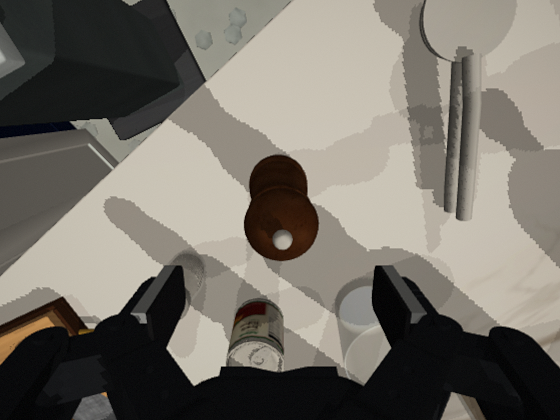

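The knob is at (283,240) and centred between the fingers, so I'm descending and gripping.

send_rows:
  moves:
    - {"wx":0,"wy":0,"wz":0,"x":0,"y":1,"z":30,"hand":0}
    - {"wx":0,"wy":0,"wz":0,"x":0,"y":1,"z":60,"hand":0}
    - {"wx":0,"wy":0,"wz":0,"x":0,"y":1,"z":76,"hand":0}
    - {"wx":0,"wy":0,"wz":0,"x":0,"y":1,"z":76,"hand":0.2}
    - {"wx":0,"wy":0,"wz":0,"x":0,"y":1,"z":76,"hand":1}
    - {"wx":0,"wy":0,"wz":0,"x":0,"y":1,"z":76,"hand":1}
    - {"wx":0,"wy":0,"wz":0,"x":0,"y":1,"z":76,"hand":1}
    - {"wx":0,"wy":0,"wz":0,"x":0,"y":1,"z":76,"hand":1}

```text
clock: 2.08
tcp_pos: [362.3, 340.1, 106.7]
tcp_rot: [[-0.908, 0.419, 0.001], [0.419, 0.908, 0.002], [-0.001, 0.002, -1.0]]
contact_force: [-0.5, -0.6, 8.8]
grip_width: 46.0
finger_force: 59.9
```

send_rows:
  moves:
    - {"wx":0,"wy":0,"wz":0,"x":0,"y":0,"z":0,"hand":1}
    - {"wx":0,"wy":0,"wz":0,"x":0,"y":0,"z":0,"hand":1}
    - {"wx":0,"wy":0,"wz":0,"x":0,"y":0,"z":-30,"hand":1}
    - {"wx":0,"wy":0,"wz":0,"x":0,"y":0,"z":-65,"hand":1}
    - {"wx":0,"wy":0,"wz":0,"x":0,"y":0,"z":-105,"hand":1}
    - {"wx":0,"wy":0,"wz":0,"x":0,"y":0,"z":-115,"hand":1}

```text
clock: 2.82
tcp_pos: [362.5, 340.3, 223.2]
tcp_rot: [[-0.908, 0.42, 0.003], [0.42, 0.908, 0.003], [-0.001, 0.004, -1.0]]
contact_force: [-0.9, -0.3, -2.7]
grip_width: 46.0
finger_force: 62.7
```

Run:
```python
from h import *
rel((480,150,220,65.2),(440,80,220,90),(518.5,10,220,90),(518.5,10,170,90),(518.5,10,120,90))
```

```text
t 2.825 tcp [362.5 340.3 223.2] yaw 65.2 w 46.0 f 62.7 [-0.9 -0.3 -2.7]
(480, 150, 220, 65.2) shift [-186.5 -123.4    2.9] turn [ 0.2  0.1 -0. ]
(440, 80, 220, 90) shift [-179.6 -203.7    2.6] turn [  0.2   0.1 -24.8]
(518.5, 10, 220, 90) shift [-280.2 -234.3    2.6] turn [  0.2   0.1 -24.8]
(518.5, 10, 170, 90) shift [-280.1 -234.6   52.6] turn [  0.2   0.1 -24.8]
(518.5, 10, 120, 90) shift [-280.1 -234.8  102.6] turn [  0.2   0.1 -24.8]
```

send_rows:
  moves:
    - {"wx":0,"wy":0,"wz":-2,"x":-20,"y":-23,"z":0,"hand":1}
    - {"wx":0,"wy":0,"wz":-6,"x":-48,"y":-55,"z":0,"hand":1}
    - {"wx":0,"wy":0,"wz":-10,"x":-77,"y":-87,"z":0,"hand":1}
    - {"wx":0,"wy":0,"wz":-14,"x":-106,"y":-120,"z":0,"hand":1}
    - {"wx":0,"wy":0,"wz":-18,"x":-135,"y":-153,"z":0,"hand":1}
    - {"wx":0,"wy":0,"wz":-22,"x":-162,"y":-184,"z":0,"hand":1}
    - {"wx":0,"wy":0,"wz":-25,"x":-180,"y":-204,"z":0,"hand":1}
    - {"wx":0,"wy":0,"wz":-25,"x":-180,"y":-204,"z":0,"hand":1}

```text
clock: 3.82
tcp_pos: [439.8, 77.0, 220.2]
tcp_rot: [[-1.0, -0.001, -0.0], [-0.001, 1.0, -0.0], [0.0, -0.0, -1.0]]
contact_force: [1.0, 0.2, -2.9]
grip_width: 45.7
finger_force: 62.7
```

Run:
```python
from h import *
rel((518.5,10,220,90),(518.5,10,125,90))
```

```text
t 3.825 tcp [439.8  77.  220.2] yaw 90.0 w 45.7 f 62.7 [ 1.   0.2 -2.9]
(518.5, 10, 220, 90) shift [-78.6 -67.1   0.2] turn [-0. -0.  0.]
(518.5, 10, 125, 90) shift [-78.7 -67.   95.2] turn [-0. -0.  0.]
```

send_rows:
  moves:
    - {"wx":0,"wy":0,"wz":0,"x":-25,"y":-22,"z":0,"hand":1}
    - {"wx":0,"wy":0,"wz":0,"x":-52,"y":-45,"z":0,"hand":1}
    - {"wx":0,"wy":0,"wz":0,"x":-72,"y":-62,"z":0,"hand":1}
    - {"wx":0,"wy":0,"wz":0,"x":-79,"y":-67,"z":20,"hand":1}
    - {"wx":0,"wy":0,"wz":0,"x":-79,"y":-67,"z":45,"hand":1}
    - {"wx":0,"wy":0,"wz":0,"x":-79,"y":-67,"z":60,"hand":1}
    - {"wx":0,"wy":0,"wz":0,"x":-79,"y":-67,"z":65,"hand":1}
    - {"wx":0,"wy":0,"wz":0,"x":-79,"y":-67,"z":65,"hand":1}

```text
clock: 4.82
tcp_pos: [519.0, 12.4, 155.6]
tcp_rot: [[-1.0, -0.004, 0.0], [-0.004, 1.0, 0.0], [-0.0, 0.0, -1.0]]
contact_force: [0.5, 0.4, -1.1]
grip_width: 45.9
finger_force: 62.7
```

Run:
```python
from h import *
rel((518.5,10,118,90))
ims=[]
for n in('scene','wrist'):
    p,d=imaging.read_camera(n); ims.append(p[120:350,170:400] if n=='scene' else p)
a=cv2.resize(ims[0],(420,420));b=cv2.resize(ims[1],(380,285));o=np.zeros((420,800,3),np.uint8);o[:,:420]=a;o[:285,420:]=b
cv2.imwrite('pics/s3.png',o[:,:,::-1])
```

```text
t 4.825 tcp [519.   12.4 155.6] yaw 90.2 w 45.9 f 62.7 [ 0.5  0.4 -1.1]
(518.5, 10, 118, 90) shift [ 0.5 -2.4 37.6] turn [0.  0.  0.2]
```

View pics/s3.png

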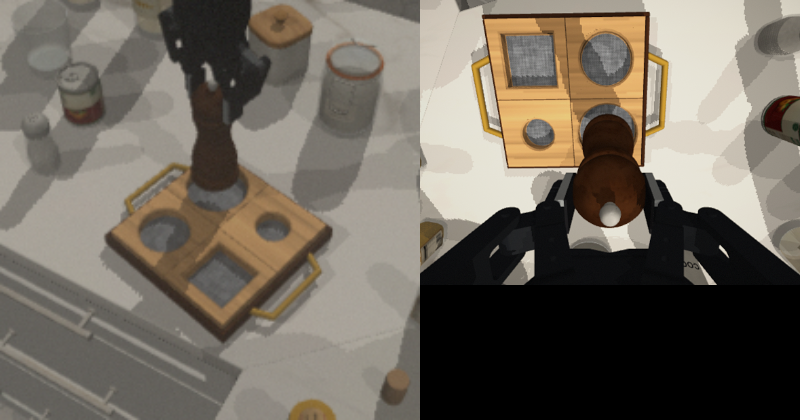

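The mill hangs upright over the large well, foot at (215,185) in the left panel. I'm lowering it.

send_rows:
  moves:
    - {"wx":0,"wy":0,"wz":0,"x":0,"y":0,"z":12,"hand":1}
    - {"wx":0,"wy":0,"wz":0,"x":0,"y":0,"z":24,"hand":1}
    - {"wx":0,"wy":0,"wz":0,"x":0,"y":0,"z":32,"hand":1}
    - {"wx":0,"wy":0,"wz":0,"x":0,"y":0,"z":35,"hand":1}
    - {"wx":0,"wy":0,"wz":0,"x":0,"y":0,"z":35,"hand":1}

```text
clock: 5.55
tcp_pos: [518.8, 12.1, 120.1]
tcp_rot: [[-1.0, -0.004, -0.0], [-0.004, 1.0, -0.0], [0.0, -0.0, -1.0]]
contact_force: [-0.9, 0.2, -1.8]
grip_width: 45.7
finger_force: 62.7
```

send_rows:
  moves:
    - {"wx":0,"wy":0,"wz":0,"x":0,"y":0,"z":1,"hand":1}
    - {"wx":0,"wy":0,"wz":0,"x":0,"y":0,"z":2,"hand":1}
    - {"wx":0,"wy":0,"wz":0,"x":0,"y":0,"z":2,"hand":1}

```text
clock: 5.92
tcp_pos: [518.9, 12.2, 118.4]
tcp_rot: [[-1.0, -0.004, 0.0], [-0.004, 1.0, 0.0], [-0.0, 0.0, -1.0]]
contact_force: [0.6, -0.0, -2.5]
grip_width: 45.9
finger_force: 62.7
```

send_rows:
  moves:
    - {"wx":0,"wy":0,"wz":0,"x":0,"y":-1,"z":1,"hand":1}
    - {"wx":0,"wy":0,"wz":0,"x":0,"y":-1,"z":2,"hand":1}
    - {"wx":0,"wy":0,"wz":0,"x":0,"y":-1,"z":2,"hand":1}

```text
clock: 6.3
tcp_pos: [520.5, 11.8, 118.2]
tcp_rot: [[-1.0, -0.004, 0.004], [-0.004, 1.0, 0.001], [-0.004, 0.001, -1.0]]
contact_force: [-3.3, 4.2, 29.6]
grip_width: 45.9
finger_force: 65.6
```

send_rows:
  moves:
    - {"wx":0,"wy":0,"wz":0,"x":0,"y":0,"z":-2,"hand":1}
    - {"wx":0,"wy":0,"wz":0,"x":0,"y":0,"z":-2,"hand":0.3}
    - {"wx":0,"wy":0,"wz":0,"x":0,"y":0,"z":-2,"hand":0}
    - {"wx":0,"wy":0,"wz":0,"x":0,"y":0,"z":-2,"hand":0}
    - {"wx":0,"wy":0,"wz":0,"x":0,"y":0,"z":-2,"hand":0}
    - {"wx":0,"wy":0,"wz":0,"x":0,"y":0,"z":-30,"hand":0}
    - {"wx":0,"wy":0,"wz":0,"x":0,"y":0,"z":-65,"hand":0}
    - {"wx":0,"wy":0,"wz":0,"x":0,"y":0,"z":-85,"hand":0}

```text
clock: 7.3
tcp_pos: [519.2, 11.2, 202.8]
tcp_rot: [[-1.0, -0.003, 0.001], [-0.003, 1.0, 0.0], [-0.001, 0.0, -1.0]]
contact_force: [0.9, -0.5, 0.5]
grip_width: 85.2
finger_force: 0.0
```

Run:
```python
from h import *
rel((440,70,205,90),(403,210,160,90),(403,210,160,118))
p,d=imaging.read_camera('wrist');c=cam('wrist',bot.state());W=cloud(c,d).reshape(-1,3)
for z0,z1,x,y in((155,166,519,12),(12,24,519,10)):
    w=W[(W[:,2]>z0)&(W[:,2]<z1)&(np.hypot(W[:,0]-x,W[:,1]-y)<40)]; print(len(w),w.mean(0))
```

```text
t 7.3 tcp [519.2  11.2 202.8] yaw 90.2 w 85.2 f 0.0 [ 0.9 -0.5  0.5]
(440, 70, 205, 90) shift [79.  59.1 -2.3] turn [0.  0.1 0.2]
(403, 210, 160, 90) shift [115.6 199.2  42.7] turn [0.  0.1 0.2]
(403, 210, 160, 118) shift [115.6 199.2  42.7] turn [ -0.    0.1 -27.8]
293 [517.07408208  12.79945368 161.05197255]
968 [507.11886299   9.5623006   14.42288162]
```

send_rows:
  moves:
    - {"wx":0,"wy":0,"wz":0,"x":30,"y":25,"z":0,"hand":0}
    - {"wx":0,"wy":0,"wz":0,"x":60,"y":65,"z":0,"hand":0}
    - {"wx":0,"wy":0,"wz":0,"x":85,"y":110,"z":0,"hand":0}
    - {"wx":0,"wy":0,"wz":0,"x":105,"y":155,"z":15,"hand":0}
    - {"wx":0,"wy":0,"wz":0,"x":116,"y":190,"z":40,"hand":0}
    - {"wx":0,"wy":0,"wz":0,"x":116,"y":199,"z":60,"hand":0}
    - {"wx":0,"wy":0,"wz":0,"x":116,"y":199,"z":60,"hand":0}

```text
clock: 8.22
tcp_pos: [401.3, 209.8, 140.2]
tcp_rot: [[-1.0, -0.005, -0.002], [-0.005, 1.0, -0.001], [0.002, -0.001, -1.0]]
contact_force: [-0.3, -0.8, -0.2]
grip_width: 85.3
finger_force: 0.0
```

Run:
```python
from h import *
rel((403,210,33,90))
p,d=imaging.read_camera('wrist');c=cam('wrist',bot.state());W=cloud(c,d).reshape(-1,3)
w=W[(W[:,2]>70)&(W[:,2]<95)&(np.hypot(W[:,0]-403,W[:,1]-210)<32)]; t=w[w[:,2]>84];print(len(w),t.mean(0),w.min(0),w.max(0))
```

```text
t 8.225 tcp [401.3 209.8 140.2] yaw 90.3 w 85.3 f 0.0 [-0.3 -0.8 -0.2]
(403, 210, 33, 90) shift [ -1.9   0.3 107.2] turn [-0.1 -0.1  0.3]
1961 [403.11123688 211.99279013  87.21400283] [387.32340001 195.51171761  70.18216423] [420.77063041 229.0252591   90.1016685 ]
```

send_rows:
  moves:
    - {"wx":0,"wy":0,"wz":0,"x":-2,"y":1,"z":35,"hand":0}
    - {"wx":0,"wy":0,"wz":0,"x":-2,"y":1,"z":75,"hand":0}
    - {"wx":0,"wy":0,"wz":0,"x":-2,"y":1,"z":100,"hand":0}
    - {"wx":0,"wy":0,"wz":0,"x":-2,"y":1,"z":107,"hand":0.2}
    - {"wx":0,"wy":0,"wz":0,"x":-2,"y":1,"z":107,"hand":1}
    - {"wx":0,"wy":0,"wz":0,"x":-2,"y":1,"z":107,"hand":1}
    - {"wx":0,"wy":0,"wz":0,"x":-2,"y":1,"z":107,"hand":1}
    - {"wx":0,"wy":0,"wz":0,"x":-2,"y":1,"z":107,"hand":1}

```text
clock: 9.28
tcp_pos: [405.0, 211.0, 35.9]
tcp_rot: [[-1.0, -0.003, 0.002], [-0.003, 1.0, 0.001], [-0.002, 0.001, -1.0]]
contact_force: [-0.7, -0.9, 14.0]
grip_width: 36.6
finger_force: 58.6
```

send_rows:
  moves:
    - {"wx":0,"wy":0,"wz":0,"x":0,"y":0,"z":0,"hand":1}
    - {"wx":0,"wy":0,"wz":0,"x":0,"y":0,"z":-25,"hand":1}
    - {"wx":0,"wy":0,"wz":0,"x":0,"y":0,"z":-55,"hand":1}
    - {"wx":0,"wy":0,"wz":0,"x":0,"y":0,"z":-75,"hand":1}
    - {"wx":0,"wy":0,"wz":0,"x":0,"y":0,"z":-75,"hand":1}

```text
clock: 9.9
tcp_pos: [405.1, 211.2, 111.3]
tcp_rot: [[-1.0, -0.003, 0.003], [-0.003, 1.0, 0.002], [-0.003, 0.002, -1.0]]
contact_force: [0.1, -0.4, -1.4]
grip_width: 36.3
finger_force: 60.4
```

Run:
```python
from h import *
rel((428.5,9,108,90),(428.5,9,60,90))
```

```text
t 9.9 tcp [405.1 211.2 111.3] yaw 90.2 w 36.3 f 60.4 [ 0.1 -0.4 -1.4]
(428.5, 9, 108, 90) shift [ -22.7 -202.3    2.9] turn [0.1 0.2 0.2]
(428.5, 9, 60, 90) shift [ -22.6 -202.4   50.9] turn [0.1 0.2 0.2]
```

send_rows:
  moves:
    - {"wx":0,"wy":0,"wz":0,"x":-3,"y":-25,"z":0,"hand":1}
    - {"wx":0,"wy":0,"wz":0,"x":-7,"y":-65,"z":0,"hand":1}
    - {"wx":0,"wy":0,"wz":0,"x":-12,"y":-105,"z":0,"hand":1}
    - {"wx":0,"wy":0,"wz":0,"x":-16,"y":-145,"z":0,"hand":1}
    - {"wx":0,"wy":0,"wz":0,"x":-20,"y":-180,"z":0,"hand":1}
    - {"wx":0,"wy":0,"wz":0,"x":-23,"y":-202,"z":0,"hand":1}
    - {"wx":0,"wy":0,"wz":0,"x":-23,"y":-202,"z":20,"hand":1}
    - {"wx":0,"wy":0,"wz":0,"x":-23,"y":-202,"z":30,"hand":1}

```text
clock: 10.9
tcp_pos: [427.4, 8.6, 78.5]
tcp_rot: [[-1.0, -0.003, -0.001], [-0.003, 1.0, -0.0], [0.001, -0.0, -1.0]]
contact_force: [-1.3, 0.2, -0.7]
grip_width: 36.3
finger_force: 60.3
```

Run:
```python
from h import *
rel((428.5,9,48,90))
ims=[]
for n in('scene','wrist'):
    p,d=imaging.read_camera(n); ims.append(p[120:350,170:400] if n=='scene' else p)
a=cv2.resize(ims[0],(420,420));b=cv2.resize(ims[1],(380,285));o=np.zeros((420,800,3),np.uint8);o[:,:420]=a;o[:285,420:]=b
cv2.imwrite('pics/s4.png',o[:,:,::-1])
```

```text
t 10.9 tcp [427.4   8.6  78.5] yaw 90.2 w 36.3 f 60.3 [-1.3  0.2 -0.7]
(428.5, 9, 48, 90) shift [-1.1  0.4 30.5] turn [-0.  -0.1  0.2]
```

View pics/s4.png

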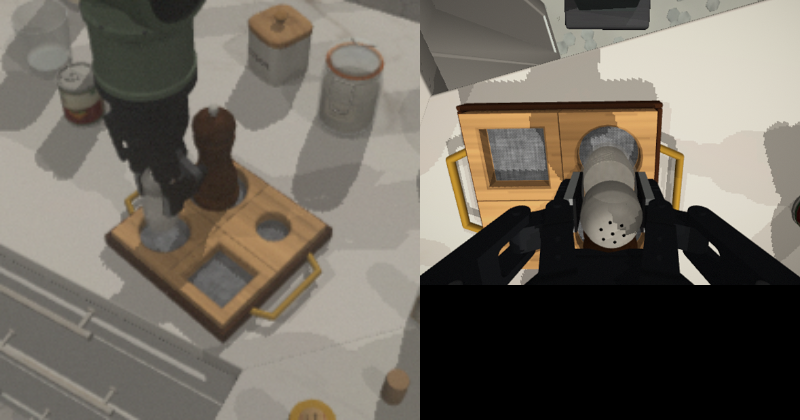

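The mill stands upright in its well, and the shaker is over the medium well at (160,225). I'm lowering it.

send_rows:
  moves:
    - {"wx":0,"wy":0,"wz":0,"x":-1,"y":1,"z":12,"hand":1}
    - {"wx":0,"wy":0,"wz":0,"x":-1,"y":1,"z":22,"hand":1}
    - {"wx":0,"wy":0,"wz":0,"x":-1,"y":1,"z":27,"hand":1}
    - {"wx":0,"wy":0,"wz":0,"x":-1,"y":1,"z":29,"hand":1}
    - {"wx":0,"wy":0,"wz":0,"x":-1,"y":1,"z":29,"hand":1}

```text
clock: 11.62
tcp_pos: [428.9, 9.8, 50.3]
tcp_rot: [[-1.0, -0.003, -0.0], [-0.003, 1.0, -0.0], [0.0, -0.0, -1.0]]
contact_force: [-0.3, 0.2, -1.1]
grip_width: 36.3
finger_force: 60.4
```

send_rows:
  moves:
    - {"wx":0,"wy":0,"wz":0,"x":0,"y":0,"z":1,"hand":1}
    - {"wx":0,"wy":0,"wz":0,"x":0,"y":0,"z":2,"hand":1}
    - {"wx":0,"wy":0,"wz":0,"x":0,"y":0,"z":2,"hand":1}

```text
clock: 12.0
tcp_pos: [428.9, 9.8, 48.3]
tcp_rot: [[-1.0, -0.004, 0.0], [-0.004, 1.0, -0.0], [-0.0, -0.0, -1.0]]
contact_force: [-0.4, -0.2, -1.6]
grip_width: 36.4
finger_force: 60.4
```

send_rows:
  moves:
    - {"wx":0,"wy":0,"wz":0,"x":0,"y":0,"z":1,"hand":1}
    - {"wx":0,"wy":0,"wz":0,"x":0,"y":0,"z":1,"hand":1}
    - {"wx":0,"wy":0,"wz":0,"x":0,"y":0,"z":1,"hand":1}

```text
clock: 12.38
tcp_pos: [429.1, 9.8, 47.5]
tcp_rot: [[-1.0, -0.003, 0.0], [-0.003, 1.0, 0.0], [-0.0, 0.0, -1.0]]
contact_force: [-0.6, -1.3, 6.4]
grip_width: 36.4
finger_force: 61.4
```

send_rows:
  moves:
    - {"wx":0,"wy":0,"wz":0,"x":0,"y":0,"z":0,"hand":0.4}
    - {"wx":0,"wy":0,"wz":0,"x":0,"y":0,"z":0,"hand":0.2}
    - {"wx":0,"wy":0,"wz":0,"x":0,"y":0,"z":0,"hand":0.2}
    - {"wx":0,"wy":0,"wz":0,"x":0,"y":0,"z":0,"hand":0.2}
    - {"wx":0,"wy":0,"wz":0,"x":0,"y":0,"z":-25,"hand":0.2}
    - {"wx":0,"wy":0,"wz":0,"x":0,"y":0,"z":-60,"hand":0.2}
    - {"wx":0,"wy":0,"wz":0,"x":0,"y":0,"z":-100,"hand":0.2}
    - {"wx":0,"wy":0,"wz":0,"x":0,"y":0,"z":-120,"hand":0.2}

```text
clock: 13.38
tcp_pos: [429.3, 9.8, 169.2]
tcp_rot: [[-1.0, -0.003, 0.002], [-0.003, 1.0, 0.0], [-0.002, 0.0, -1.0]]
contact_force: [0.3, 0.8, -0.0]
grip_width: 68.4
finger_force: 0.0
```

Run:
```python
from h import *
rel((458.5,-297,140,90),(458.5,-297,80,90),(458.5,-297,80,60))
p,d=imaging.read_camera('wrist');c=cam('wrist',bot.state());W=cloud(c,d).reshape(-1,3)
w=W[(W[:,2]>80)&(W[:,2]<110)&(np.hypot(W[:,0]-429,W[:,1]-9)<32)]; t=w[w[:,2]>95];print(len(w),t.mean(0),w.max(0))
```

```text
t 13.375 tcp [429.3   9.8 169.2] yaw 90.2 w 68.4 f 0.0 [ 0.3  0.8 -0. ]
(458.5, -297, 140, 90) shift [ -28.1 -306.9   29.1] turn [0.  0.1 0.2]
(458.5, -297, 80, 90) shift [ -28.  -307.    89.1] turn [0.  0.1 0.2]
(458.5, -297, 80, 60) shift [ -28.  -307.    89.1] turn [ 0.   0.1 30.2]
1743 [427.20112749  11.14750264  99.00134992] [444.77212375  28.12088621 102.76226136]
```

send_rows:
  moves:
    - {"wx":0,"wy":0,"wz":0,"x":-4,"y":-40,"z":0,"hand":0.2}
    - {"wx":0,"wy":0,"wz":0,"x":-8,"y":-90,"z":0,"hand":0.2}
    - {"wx":0,"wy":0,"wz":0,"x":-13,"y":-140,"z":0,"hand":0.2}
    - {"wx":0,"wy":0,"wz":0,"x":-18,"y":-190,"z":0,"hand":0.2}
    - {"wx":0,"wy":0,"wz":0,"x":-23,"y":-240,"z":10,"hand":0.2}
    - {"wx":0,"wy":0,"wz":0,"x":-28,"y":-285,"z":30,"hand":0.2}
    - {"wx":0,"wy":0,"wz":0,"x":-28,"y":-307,"z":60,"hand":0.2}
    - {"wx":0,"wy":0,"wz":0,"x":-28,"y":-307,"z":60,"hand":0.2}

```text
clock: 14.42
tcp_pos: [456.3, -298.0, 105.1]
tcp_rot: [[-1.0, -0.001, -0.004], [-0.001, 1.0, 0.001], [0.004, 0.001, -1.0]]
contact_force: [-0.3, 1.2, -0.0]
grip_width: 68.8
finger_force: 0.0
```

Run:
```python
from h import *
rel((458.5,-297,18.5,90)); s=bot.state(); print(np.round(s['q'],2))
p,d=imaging.read_camera('wrist');c=cam('wrist',s);W=cloud(c,d)
w=W.reshape(-1,3);w=w[(w[:,2]>15)&(w[:,2]<50)&(np.hypot(w[:,0]-458,w[:,1]+297)<30)]; t=w[w[:,2]>36];print(len(w),len(t),t.mean(0),w.min(0),w.max(0))
cv2.imwrite('pics/w5.png',p[:,:,::-1]);np.savez('pics/w5.npz',p=p,W=W)
```

```text
t 14.425 tcp [ 456.3 -298.   105.1] yaw 90.1 w 68.8 f 0.0 [-0.3  1.2 -0. ]
(458.5, -297, 18.5, 90) shift [-2.5  0.9 86.5] turn [ 0.1 -0.2  0.1]
[ 0.44  0.57  0.04  1.92 -0.04  0.66  2.08]
1033 734 [ 458.44651354 -296.62323066   37.25039344] [ 447.12431311 -307.89721779   15.28401866] [ 469.83199471 -285.36504036   39.43668858]
```

View pics/w5.png

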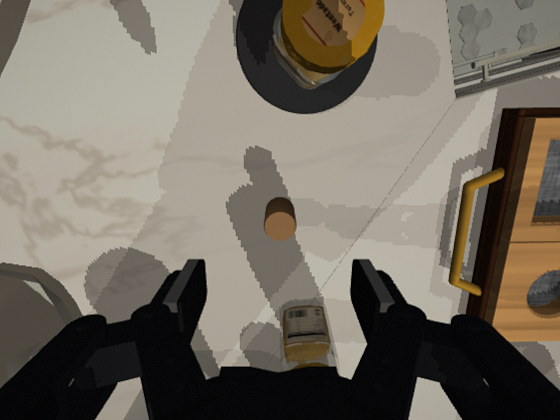

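The cork top is at (281,225) and centred between the fingers. The coaster jar at (330,40) is turned relative to the tray.

send_rows:
  moves:
    - {"wx":0,"wy":0,"wz":0,"x":-2,"y":0.5,"z":25,"hand":0.2}
    - {"wx":0,"wy":0,"wz":0,"x":-2,"y":0.5,"z":55,"hand":0.2}
    - {"wx":0,"wy":0,"wz":0,"x":-2,"y":0.5,"z":78,"hand":0.2}
    - {"wx":0,"wy":0,"wz":0,"x":-2,"y":0.5,"z":85,"hand":0.3}
    - {"wx":0,"wy":0,"wz":0,"x":-2,"y":0.5,"z":85,"hand":0.4}

```text
clock: 15.1
tcp_pos: [460.4, -296.1, 23.0]
tcp_rot: [[-1.0, -0.004, 0.0], [-0.004, 1.0, -0.0], [-0.0, -0.0, -1.0]]
contact_force: [0.8, 0.5, 1.2]
grip_width: 51.5
finger_force: 0.0
```

send_rows:
  moves:
    - {"wx":0,"wy":0,"wz":0,"x":1.5,"y":0,"z":3,"hand":0.5}
    - {"wx":0,"wy":0,"wz":0,"x":1.5,"y":0,"z":3,"hand":1}
    - {"wx":0,"wy":0,"wz":0,"x":1.5,"y":0,"z":3,"hand":1}
    - {"wx":0,"wy":0,"wz":0,"x":1.5,"y":0,"z":3,"hand":1}
    - {"wx":0,"wy":0,"wz":0,"x":1.5,"y":0,"z":3,"hand":1}
    - {"wx":0,"wy":0,"wz":0,"x":1.5,"y":0,"z":3,"hand":1}

```text
clock: 15.85
tcp_pos: [458.6, -296.7, 20.0]
tcp_rot: [[-1.0, -0.003, 0.001], [-0.003, 1.0, -0.0], [-0.001, -0.0, -1.0]]
contact_force: [-2.6, 0.6, 7.9]
grip_width: 20.7
finger_force: 58.4
```

send_rows:
  moves:
    - {"wx":0,"wy":0,"wz":0,"x":0,"y":0,"z":-20,"hand":1}
    - {"wx":0,"wy":0,"wz":0,"x":0,"y":0,"z":-45,"hand":1}
    - {"wx":0,"wy":0,"wz":0,"x":0,"y":0,"z":-65,"hand":1}
    - {"wx":0,"wy":0,"wz":0,"x":0,"y":0,"z":-65,"hand":1}

```text
clock: 16.35
tcp_pos: [459.2, -297.0, 85.8]
tcp_rot: [[-1.0, -0.003, 0.002], [-0.003, 1.0, -0.001], [-0.002, -0.001, -1.0]]
contact_force: [-0.2, -0.2, -0.7]
grip_width: 21.0
finger_force: 58.8
```

Run:
```python
from h import *
rel((519.5,-80,85,90),(519.5,-80,50,90),(519.5,-80,50,91.5))
```

```text
t 16.35 tcp [ 459.2 -297.    85.8] yaw 90.2 w 21.0 f 58.8 [-0.2 -0.2 -0.7]
(519.5, -80, 85, 90) shift [-61.  216.8   0.7] turn [-0.1  0.1  0.2]
(519.5, -80, 50, 90) shift [-61.  216.9  35.7] turn [-0.1  0.1  0.2]
(519.5, -80, 50, 91.5) shift [-61.  216.9  35.7] turn [-0.1  0.1 -1.3]
```

send_rows:
  moves:
    - {"wx":0,"wy":0,"wz":0,"x":-2,"y":30,"z":0,"hand":1}
    - {"wx":0,"wy":0,"wz":0,"x":-10,"y":75,"z":0,"hand":1}
    - {"wx":0,"wy":0,"wz":0,"x":-25,"y":120,"z":0,"hand":1}
    - {"wx":0,"wy":0,"wz":0,"x":-42,"y":165,"z":0,"hand":1}
    - {"wx":0,"wy":0,"wz":0,"x":-56,"y":200,"z":0,"hand":1}
    - {"wx":0,"wy":0,"wz":0,"x":-61,"y":216,"z":0,"hand":1}
    - {"wx":0,"wy":0,"wz":0,"x":-61,"y":216,"z":15,"hand":1}
    - {"wx":0,"wy":0,"wz":0,"x":-61,"y":216,"z":25,"hand":1}

```text
clock: 17.35
tcp_pos: [517.7, -81.8, 57.9]
tcp_rot: [[-1.0, -0.002, -0.001], [-0.002, 1.0, -0.001], [0.001, -0.001, -1.0]]
contact_force: [0.1, -1.1, 0.1]
grip_width: 20.8
finger_force: 58.8
```

Run:
```python
from h import *
rel((519.5,-80,50,90))
ims=[]
for n in('scene','wrist'):
    p,d=imaging.read_camera(n); ims.append(p[120:350,170:400] if n=='scene' else p)
a=cv2.resize(ims[0],(420,420));b=cv2.resize(ims[1],(380,285));o=np.zeros((420,800,3),np.uint8);o[:,:420]=a;o[:285,420:]=b
cv2.imwrite('pics/s6.png',o[:,:,::-1])
```

```text
t 17.35 tcp [517.7 -81.8  57.9] yaw 90.1 w 20.8 f 58.8 [ 0.1 -1.1  0.1]
(519.5, -80, 50, 90) shift [-1.8  1.8  7.9] turn [-0.  -0.1  0.1]
```

View pics/s6.png

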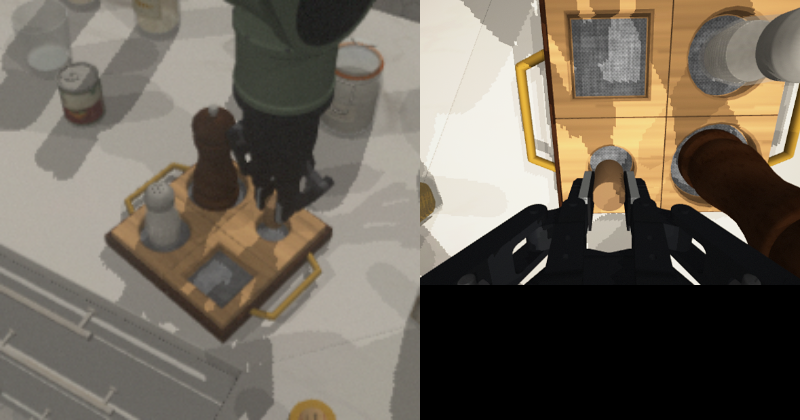

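The shaker stands upright in its well. The cork is above the small well, with the cork at column 608 and the well at 612, so I'm nudging +y and lowering.

send_rows:
  moves:
    - {"wx":0,"wy":0,"wz":0,"x":-0.5,"y":2,"z":3,"hand":1}
    - {"wx":0,"wy":0,"wz":0,"x":-0.5,"y":2,"z":10,"hand":1}
    - {"wx":0,"wy":0,"wz":0,"x":-0.5,"y":2,"z":18,"hand":1}
    - {"wx":0,"wy":0,"wz":0,"x":-0.5,"y":2,"z":23,"hand":1}
    - {"wx":0,"wy":0,"wz":0,"x":-0.5,"y":2,"z":23,"hand":1}

```text
clock: 18.08
tcp_pos: [518.9, -78.4, 35.9]
tcp_rot: [[-1.0, -0.004, -0.001], [-0.004, 1.0, -0.0], [0.001, -0.0, -1.0]]
contact_force: [-1.1, 0.2, -0.3]
grip_width: 21.0
finger_force: 58.8
```

send_rows:
  moves:
    - {"wx":0,"wy":0,"wz":0,"x":0,"y":-1.5,"z":2,"hand":1}
    - {"wx":0,"wy":0,"wz":0,"x":0,"y":-1.5,"z":4,"hand":1}
    - {"wx":0,"wy":0,"wz":0,"x":0,"y":-1.5,"z":4,"hand":1}

```text
clock: 18.45
tcp_pos: [519.1, -79.9, 32.2]
tcp_rot: [[-1.0, -0.003, -0.0], [-0.003, 1.0, -0.0], [0.0, -0.0, -1.0]]
contact_force: [0.1, -0.5, 0.3]
grip_width: 20.8
finger_force: 58.8
```

send_rows:
  moves:
    - {"wx":0,"wy":0,"wz":0,"x":0,"y":0,"z":1,"hand":1}
    - {"wx":0,"wy":0,"wz":0,"x":0,"y":0,"z":1,"hand":1}
    - {"wx":0,"wy":0,"wz":0,"x":0,"y":0,"z":1,"hand":1}

```text
clock: 18.82
tcp_pos: [519.3, -79.9, 31.5]
tcp_rot: [[-1.0, -0.003, 0.0], [-0.003, 1.0, -0.0], [-0.0, -0.0, -1.0]]
contact_force: [-1.2, 0.0, 4.8]
grip_width: 20.9
finger_force: 59.5
```

send_rows:
  moves:
    - {"wx":0,"wy":0,"wz":0,"x":0,"y":0,"z":0,"hand":0.6}
    - {"wx":0,"wy":0,"wz":0,"x":0,"y":0,"z":0,"hand":0.5}
    - {"wx":0,"wy":0,"wz":0,"x":0,"y":0,"z":0,"hand":0.5}
    - {"wx":0,"wy":0,"wz":0,"x":0,"y":0,"z":-10,"hand":0.5}
    - {"wx":0,"wy":0,"wz":0,"x":0,"y":0,"z":-40,"hand":0.5}
    - {"wx":0,"wy":0,"wz":0,"x":0,"y":0,"z":-80,"hand":0.5}
    - {"wx":0,"wy":0,"wz":0,"x":0,"y":0,"z":-125,"hand":0.5}
    - {"wx":0,"wy":0,"wz":0,"x":0,"y":0,"z":-150,"hand":0.4}

```text
clock: 19.82
tcp_pos: [519.6, -80.0, 184.2]
tcp_rot: [[-1.0, -0.003, 0.003], [-0.003, 1.0, -0.0], [-0.003, -0.0, -1.0]]
contact_force: [0.8, 0.5, 0.2]
grip_width: 51.3
finger_force: 0.0
```

Run:
```python
from h import *
rel((420,-230,200,90),(344,-276,180,90))
f=np.load('pics/w5.npz');W=f['W'];p=f['p']
cv2.imwrite('pics/jar.png',cv2.resize(p[0:130,220:400,::-1],None,fx=4,fy=4,interpolation=cv2.INTER_CUBIC))
s=np.load('pics/scene0.npz')['p'];cv2.imwrite('pics/jar2.png',cv2.resize(s[325:415,295:375,::-1],None,fx=6,fy=6,interpolation=cv2.INTER_CUBIC))
```

```text
t 19.825 tcp [519.6 -80.  184.2] yaw 90.2 w 51.3 f 0.0 [0.8 0.5 0.2]
(420, -230, 200, 90) shift [ 100.1 -149.7  -16.1] turn [-0.   0.2  0.2]
(344, -276, 180, 90) shift [ 176.3 -195.4    3.7] turn [-0.   0.2  0.2]
```

View pics/jar.png

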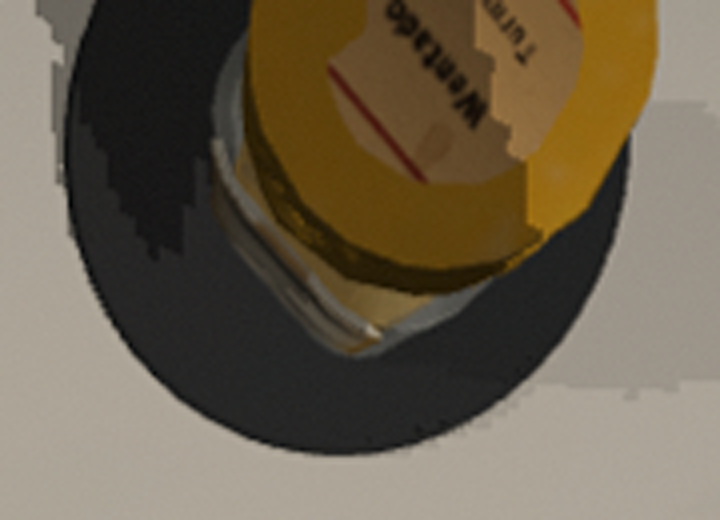

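View pics/jar2.png

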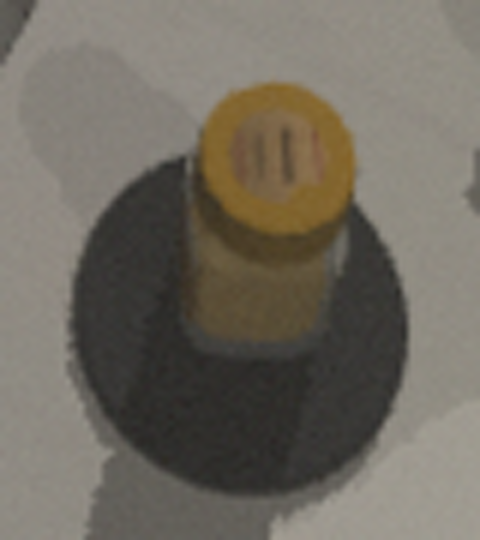

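Wrist crop: jar base corner at (355,350) with edges running to (215,200) and (490,285); the cap label lines run (330,70)→(425,180). Scene crop: front base edge from (190,345) to (320,352).

Run:
```python
from h import *
st=dict(tcp_pos=np.array([456.3,-298.,105.1]),tcp_rot=np.array([[-1,-.001,-.004],[-.001,1,.001],[.004,.001,-1.]]))
c=cam('wrist',st)
def ang(c,a,b,z):
    P=ray(c,[a,b],z); d=P[1]-P[0]; print(P[:,:2].round(1).tolist(),'len',np.hypot(*d[:2]).round(1),'yaw mod 90',np.degrees(np.arctan2(d[1],d[0]))%90)
g=lambda x,y:(220+x/4,y/4)
ang(c,g(215,200),g(355,350),8);ang(c,g(355,350),g(490,285),8);ang(c,g(330,70),g(425,180),103)
h=lambda x,y:(295+x/6,325+y/6)
ang(cam('scene'),h(190,345),h(320,352),8)
```

```text
[[343.5, -301.0], [367.2, -276.7]] len 34.0 yaw mod 90 45.68717418174473
[[367.2, -276.7], [356.7, -253.8]] len 25.2 yaw mod 90 24.686179174134367
[[346.3, -288.5], [356.1, -278.6]] len 13.9 yaw mod 90 44.99603281661091
[[320.0, -277.5], [344.3, -305.1]] len 36.8 yaw mod 90 41.36261325953198
```

send_rows:
  moves:
    - {"wx":0,"wy":0,"wz":4,"x":22,"y":-25,"z":0,"hand":0}
    - {"wx":0,"wy":0,"wz":11,"x":55,"y":-61,"z":0,"hand":0}
    - {"wx":0,"wy":0,"wz":19,"x":88,"y":-98,"z":0,"hand":0}
    - {"wx":0,"wy":0,"wz":27,"x":120,"y":-134,"z":0,"hand":0}
    - {"wx":0,"wy":0,"wz":36,"x":150,"y":-167,"z":0,"hand":0}
    - {"wx":0,"wy":0,"wz":45,"x":171,"y":-190,"z":10,"hand":0}
    - {"wx":0,"wy":0,"wz":45,"x":176,"y":-196,"z":20,"hand":0}
    - {"wx":0,"wy":0,"wz":45,"x":176,"y":-196,"z":20,"hand":0}

```text
clock: 20.82
tcp_pos: [343.8, -276.2, 161.1]
tcp_rot: [[-0.711, 0.703, -0.0], [0.703, 0.711, 0.001], [0.001, 0.0, -1.0]]
contact_force: [-0.5, 0.2, 0.0]
grip_width: 85.2
finger_force: 0.0
```

Run:
```python
from h import *
s=bot.state(); print(np.round(s['q'],2))
p,d=imaging.read_camera('wrist');c=cam('wrist',s);w=cloud(c,d).reshape(-1,3)
w=w[(w[:,2]>96)&(w[:,2]<110)&(np.hypot(w[:,0]-343,w[:,1]+276)<35)]; print(w.mean(0),cv2.minEnclosingCircle(w[:,:2].astype(np.float32)))
w=w.mean(0); rel((w[0],w[1],47,45))
cv2.imwrite('pics/w8.png',p[:,:,::-1])
```

```text
[ 0.28  0.36  0.32  2.15 -0.18  0.66  1.52]
[ 342.71086193 -274.91314648  102.40939128] ((343.94049072265625, -275.91876220703125), 21.01421356201172)
t 20.875 tcp [ 344.3 -275.9  161.4] yaw 45.3 w 85.1 f 0.0 [1.  0.8 0.4]
(np.float64(342.71086192907046), np.float64(-274.91314647773004), 47, 45) shift [  1.8  -0.4 114.4] turn [ 0.  -0.   0.3]
```

View pics/w8.png

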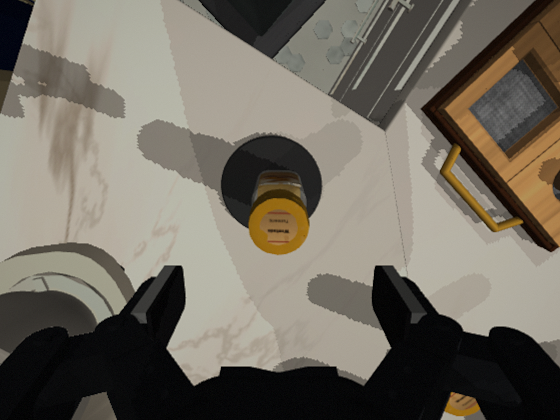

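The jar's flats are square to the fingers, with the cap centred at (279,225). I'm descending and gripping.

send_rows:
  moves:
    - {"wx":0,"wy":0,"wz":0,"x":1,"y":0,"z":35,"hand":0}
    - {"wx":0,"wy":0,"wz":0,"x":1,"y":0,"z":75,"hand":0}
    - {"wx":0,"wy":0,"wz":0,"x":1,"y":0,"z":104,"hand":0}
    - {"wx":0,"wy":0,"wz":0,"x":1,"y":0,"z":114,"hand":0.2}
    - {"wx":0,"wy":0,"wz":0,"x":1,"y":0,"z":114,"hand":1}
    - {"wx":0,"wy":0,"wz":0,"x":1,"y":0,"z":114,"hand":1}
    - {"wx":0,"wy":0,"wz":0,"x":1,"y":0,"z":114,"hand":1}
    - {"wx":0,"wy":0,"wz":0,"x":1,"y":0,"z":114,"hand":1}

```text
clock: 21.88
tcp_pos: [343.9, -276.0, 48.4]
tcp_rot: [[-0.71, 0.704, 0.002], [0.704, 0.71, -0.001], [-0.002, 0.001, -1.0]]
contact_force: [-1.3, 2.5, 12.4]
grip_width: 40.0
finger_force: 61.7
```

send_rows:
  moves:
    - {"wx":0,"wy":0,"wz":0,"x":0,"y":0,"z":0,"hand":1}
    - {"wx":0,"wy":0,"wz":0,"x":0,"y":0,"z":-25,"hand":1}
    - {"wx":0,"wy":0,"wz":0,"x":0,"y":0,"z":-55,"hand":1}
    - {"wx":0,"wy":0,"wz":0,"x":0,"y":0,"z":-75,"hand":1}
    - {"wx":0,"wy":0,"wz":0,"x":0,"y":0,"z":-75,"hand":1}

```text
clock: 22.5
tcp_pos: [344.0, -276.1, 123.8]
tcp_rot: [[-0.71, 0.704, 0.003], [0.704, 0.71, -0.001], [-0.003, 0.001, -1.0]]
contact_force: [0.3, 0.5, -1.4]
grip_width: 40.0
finger_force: 60.8
```

Run:
```python
from h import *
rel((429.5,-81,122,91),(429.5,-81,90,91))
```

```text
t 22.5 tcp [ 344.  -276.1  123.8] yaw 45.2 w 40.0 f 60.8 [ 0.3  0.5 -1.4]
(429.5, -81, 122, 91) shift [ 76.7 198.6   1.8] turn [ -0.    0.2 -45.8]
(429.5, -81, 90, 91) shift [ 76.8 198.6  33.8] turn [ -0.    0.2 -45.8]
```

send_rows:
  moves:
    - {"wx":0,"wy":0,"wz":-4,"x":8,"y":22,"z":0,"hand":1}
    - {"wx":0,"wy":0,"wz":-12,"x":22,"y":57,"z":0,"hand":1}
    - {"wx":0,"wy":0,"wz":-21,"x":37,"y":95,"z":0,"hand":1}
    - {"wx":0,"wy":0,"wz":-30,"x":52,"y":133,"z":0,"hand":1}
    - {"wx":0,"wy":0,"wz":-39,"x":66,"y":170,"z":0,"hand":1}
    - {"wx":0,"wy":0,"wz":-46,"x":74,"y":192,"z":0,"hand":1}
    - {"wx":0,"wy":0,"wz":-46,"x":77,"y":199,"z":10,"hand":1}
    - {"wx":0,"wy":0,"wz":-46,"x":77,"y":199,"z":20,"hand":1}

```text
clock: 23.5
tcp_pos: [428.3, -80.5, 101.3]
tcp_rot: [[-1.0, -0.019, -0.001], [-0.019, 1.0, -0.0], [0.001, -0.0, -1.0]]
contact_force: [-0.2, -0.4, -0.9]
grip_width: 40.1
finger_force: 60.9
```

Run:
```python
from h import *
rel((429.5,-81,52.9,91))
ims=[]
for n in('scene','wrist'):
    p,d=imaging.read_camera(n); ims.append(p[120:350,170:400] if n=='scene' else p)
a=cv2.resize(ims[0],(420,420));b=cv2.resize(ims[1],(380,285));o=np.zeros((420,800,3),np.uint8);o[:,:420]=a;o[:285,420:]=b
cv2.imwrite('pics/s9.png',o[:,:,::-1])
```

```text
t 23.5 tcp [428.3 -80.5 101.3] yaw 91.1 w 40.1 f 60.9 [-0.2 -0.4 -0.9]
(429.5, -81, 52.9, 91) shift [-1.2 -0.6 48.4] turn [-0.  -0.   0.1]
```

View pics/s9.png

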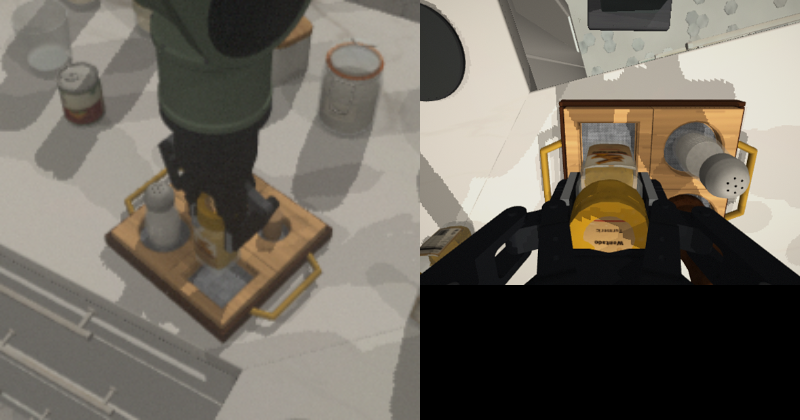

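The jar is square over the square well, both at column 608. I'm lowering it.

send_rows:
  moves:
    - {"wx":0,"wy":0,"wz":0,"x":0,"y":0,"z":12,"hand":1}
    - {"wx":0,"wy":0,"wz":0,"x":0,"y":0,"z":28,"hand":1}
    - {"wx":0,"wy":0,"wz":0,"x":0,"y":0,"z":40,"hand":1}
    - {"wx":0,"wy":0,"wz":0,"x":0,"y":0,"z":45,"hand":1}
    - {"wx":0,"wy":0,"wz":0,"x":0,"y":0,"z":45,"hand":1}
    - {"wx":0,"wy":0,"wz":0,"x":0,"y":0,"z":45,"hand":1}

```text
clock: 24.35
tcp_pos: [428.9, -80.4, 57.6]
tcp_rot: [[-1.0, -0.021, 0.001], [-0.021, 1.0, -0.0], [-0.001, -0.0, -1.0]]
contact_force: [-0.1, 0.4, -0.4]
grip_width: 40.3
finger_force: 60.8
```

send_rows:
  moves:
    - {"wx":0,"wy":0,"wz":0,"x":0,"y":0,"z":2,"hand":1}
    - {"wx":0,"wy":0,"wz":0,"x":0,"y":0,"z":4,"hand":1}
    - {"wx":0,"wy":0,"wz":0,"x":0,"y":0,"z":5,"hand":1}
    - {"wx":0,"wy":0,"wz":0,"x":0,"y":0,"z":5,"hand":1}

```text
clock: 24.85
tcp_pos: [428.9, -80.3, 52.8]
tcp_rot: [[-1.0, -0.021, 0.0], [-0.021, 1.0, 0.0], [-0.0, 0.0, -1.0]]
contact_force: [-3.5, 0.9, 21.0]
grip_width: 39.9
finger_force: 63.1
```

send_rows:
  moves:
    - {"wx":0,"wy":0,"wz":0,"x":0,"y":0,"z":-0.5,"hand":0.4}
    - {"wx":0,"wy":0,"wz":0,"x":0,"y":0,"z":-0.5,"hand":0.25}
    - {"wx":0,"wy":0,"wz":0,"x":0,"y":0,"z":-0.5,"hand":0.25}
    - {"wx":0,"wy":0,"wz":0,"x":0,"y":0,"z":-0.5,"hand":0.25}
    - {"wx":0,"wy":0,"wz":0,"x":0,"y":0,"z":-25,"hand":0.25}
    - {"wx":0,"wy":0,"wz":0,"x":0,"y":0,"z":-60,"hand":0.25}
    - {"wx":0,"wy":0,"wz":0,"x":0,"y":0,"z":-100,"hand":0.25}
    - {"wx":0,"wy":0,"wz":0,"x":0,"y":0,"z":-140,"hand":0.25}

```text
clock: 25.85
tcp_pos: [428.5, -80.3, 193.6]
tcp_rot: [[-1.0, -0.021, -0.0], [-0.021, 1.0, -0.0], [0.0, -0.0, -1.0]]
contact_force: [1.1, 0.1, -0.2]
grip_width: 64.0
finger_force: 0.0
```

send_rows:
  moves:
    - {"wx":0,"wy":0,"wz":0,"x":0,"y":-40,"z":0,"hand":0.25}
    - {"wx":0,"wy":0,"wz":0,"x":0,"y":-90,"z":0,"hand":0.25}
    - {"wx":0,"wy":0,"wz":0,"x":0,"y":-130,"z":0,"hand":0.25}
    - {"wx":0,"wy":0,"wz":0,"x":0,"y":-150,"z":0,"hand":0.25}
    - {"wx":0,"wy":0,"wz":0,"x":0,"y":-150,"z":0,"hand":0.25}

```text
clock: 26.48
tcp_pos: [431.5, -231.5, 192.1]
tcp_rot: [[-1.0, -0.019, -0.0], [-0.019, 1.0, -0.0], [0.0, -0.0, -1.0]]
contact_force: [-1.0, 0.8, 0.3]
grip_width: 63.9
finger_force: 0.0
```

Run:
```python
from h import *
rel()
ims=[]
for n in('scene','top'):
    p,d=imaging.read_camera(n); W=cloud(cam(n),d).reshape(-1,3)
    for k,x,y in(('mill',519,11),('salt',429,9.5),('cork',519,-80),('jar',429,-80),('A',560,-276),('B',686,-270)):
        w=W[(np.hypot(W[:,0]-x,W[:,1]-y)<30)&(W[:,2]<175)]; z=np.percentile(w[:,2],99) if len(w) else 0; t=w[w[:,2]>z-5]; print(n,k,np.round(z,1),t.mean(0).round(1) if len(t) else '')
    ims.append(p[120:350,200:430] if n=='scene' else p[140:320,240:420])
cv2.imwrite('pics/s10.png',np.hstack([cv2.resize(i,(400,400)) for i in ims])[:,:,::-1])
```

```text
t 26.475 tcp [ 431.5 -231.5  192.1] yaw 91.1 w 63.9 f 0.0 [-1.   0.8  0.3]
scene mill 159.0 [517.    9.3 158.2]
scene salt 99.4 [427.7   7.2  97.4]
scene cork 49.8 [519.7 -82.2  47.9]
scene jar 108.5 [429.1 -82.9 106.5]
scene A 96.9 [ 560.5 -278.8   95. ]
scene B 97.0 [ 686.8 -272.1   95.1]
top mill 160.5 [516.2  13.1 159.3]
top salt 100.8 [427.1  11.5  98.3]
top cork 50.3 [518.5 -79.1  48.3]
top jar 110.2 [428.4 -79.2 107.3]
top A 98.2 [ 558.8 -274.3   95.4]
top B 98.6 [ 685.6 -269.1   95.8]
```

View pics/s10.png

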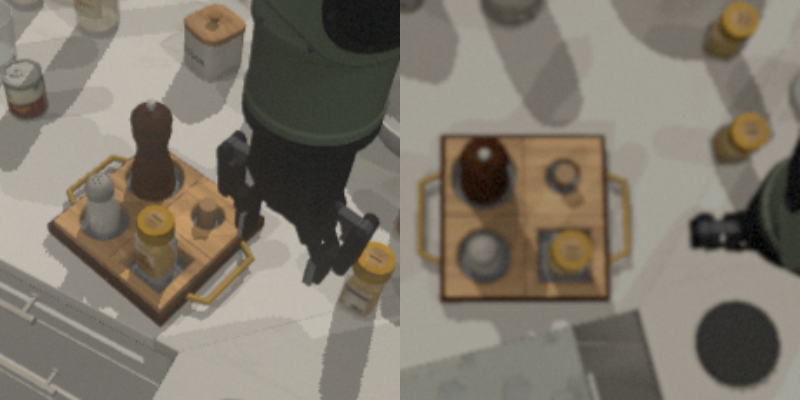

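All four pieces stand upright at floor height in their wells. Both other jars are unmoved and the robot is clear.

```bash
python3 -c "
from cell import workorder
print(workorder.hand_in())"
```

```text
the job is handed in; nothing more can be done
None
```

The mill, salt shaker, cork and coaster jar each stand upright on the bottom of their own wells, placed in the order asked; the two other jars are where they were, and the job is handed in at about 27 s of robot time.

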